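# Close up the pots and set up the steamer

## Robot

A 6-joint arm with a two-finger parallel gripper is mounted at the origin on the work surface. World frame = base frame: x ahead of the robot, y to its left, z up, the work surface at z = 0. Lengths are in m, angles in rad, forces in N, time in s.
With the tool pointing down it reaches from about 0.3 to 0.875 m from the base axis. Payload 6.4 kg.
Tool frame: the origin (TCP) lies midway between the tips of the shut fingers; the grasp point (between the pads) lies 19 mm behind it; z points along the fingers, y is the line along which they close (so a half turn about z gives the same grasp; the last joint's range is limited). The gripper opens to 85 mm and grips with 20 to 120 N. Pads are 22 mm wide; open, the fingers measure 114 mm over their backs; the gripper's body (76 mm by 85 mm) begins 54 mm behind the grasp point. The pads swing forward as they close: fully open they stand 13 mm farther back than shut.
Start: joints at [-1.444, 0.181, 1.607, -0, 1.354, -0.206], TCP at [0.188, -0.543, 0.231] pointing down, gripper open.
Joint ranges: [-2.99, 2.99], [-0.89, 2.07], [0.3, 2.58], [-1.14, 4.28], [0, 2.63], [-3.12, 3.12]. Speed limits (rad/s): [2.57, 2.57, 3.01, 3.14, 3.14, 3.14].

## Interface

Orientations are given as a unit quaternion [w, x, y, z].
In Python, from bench import status, camera, ctrl gives the robot as it stands. The module is installed in compiled form; this text tells all that it offers.
- The arm moves only by the shell command python3 -m handwheel 'ROWS'. ROWS is JSON, a list that holds one entry, the list of rows, each a list of 7 numbers: the opening, from -1 (shut) to 1 (fully open), then the shift along the tool's x, y, z in cm, then the turn, a rotation vector about the tool's x, y, z in degrees. A call has 1 to 10 rows; each row is the pose to reach, as a shift and turn from the pose commanded when the call began, along the tool's axes at that moment; what a row does not reach only later rows make up. A row lasts 1/8 s, in which the tool goes at most 62.5 mm and 10.7 degrees, less where a joint would pass 70% of its speed; a pose out of reach is approached as far as the arm can. A call with a gripper value outside its range is refused whole. The fingers move at their own pace and stop on an object; the grip force is fixed at half the most. Time passes only in rows, so rows that repeat a pose let the fingers close. It gives the time, the measured TCP pose, the force, the opening and the grip force at its end, in the units of the state.
- status.get_obs(): the state, without advancing time (a new reading comes with each control period).
- camera(name): name is "side" or "top"; returns a dict with "frame" (480x640x3 uint8, blue, green, red), "depth" (480x640 float32, m along the optical axis (not along the pixel's ray), 0 where there is no reading), "fx", "fy", "cx", "cy" (pixels), "extrinsics" (4x4, takes a point from camera to world coordinates). Camera axes: x right, y down, z forward; pixel columns grow to the right and rows downward; lengths in m; the calibration is good to about 2 mm. A picture is of the moment at which its call begins.
- ctrl.hand_in(): hands the job in; it is judged then, once.
The state is a dict: "time_s": time; "q": joint angles; "dq": joint speeds; "joint_efforts": joint torques, N m; "eef_pos": TCP position; "eef_rot": TCP orientation; "wrist_force": force on the tool from outside, world axes, zero at the start; "torque": the same for the moment, N m; "opening": opening from 0.0 (shut) to 1.0 (fully open); "grasp_force": force on a finger pad.
Only numpy, scipy, OpenCV 4.12 (cv2) and the standard library are available. Lean on these libraries where they do the work, as an engineer would, in place of code of your own. Each camera call takes 0.05 s, during which the arm holds its last target. There are 200 camera calls.

## Task

Get the three pots on the hob ready to simmer and steam: set the steamer on the large pot and close it with the large lid, and put the small and medium lids on their own pots, every piece sitting level and fully home on its rim. Set things down gently rather than dropping them, leave the pots on their burners, and do not knock over or push aside the salt jar, the spice tin or the pepper pot.

Things in the scene. Friction and masses are not known exactly. Their poses are not given: they have to be found in the camera images.
- small_pot: the small black pot, open, 100 mm across and 70 mm high, 4 mm wall (inside 92 mm), a loop handle on two sides reaching 22 mm out, 25 mm below the rim; loose on one of the three burner grates of the hob, its foot 35 mm above the worktop. Origin: centre of its underside, z up: rim at z = +70 mm.
- medium_pot: the medium black pot, open, 130 mm across and 85 mm high, 4 mm wall (inside 122 mm), a loop handle on two sides reaching 22 mm out, 25 mm below the rim; loose on one of the three burner grates of the hob, its foot 35 mm above the worktop. Origin: centre of its underside, z up: rim at z = +85 mm.
- large_pot: the large black pot, open, 160 mm across and 95 mm high, 4 mm wall (inside 152 mm), a loop handle on two sides reaching 22 mm out, 25 mm below the rim; loose on one of the three burner grates of the hob, its foot 35 mm above the worktop. Origin: centre of its underside, z up: rim at z = +95 mm.
- small_lid: the small steel lid, right way up on the worktop, 108 mm across. Origin: centre of its underside, z up. Below: a tapered plug, z 0 to 10 mm, 68 to 82 mm wide, that drops inside a 100 mm vessel; the edge (z 10 mm) rests on the rim, so the seated origin is 10 mm below the rim. Dome to z 20 mm; on its centre an upright black cylindrical knob 26 mm across, z 20 to 56 mm.
- medium_lid: the medium steel lid, right way up on the worktop, 138 mm across. Origin: centre of its underside, z up. Below: a tapered plug, z 0 to 10 mm, 98 to 112 mm wide, that drops inside a 130 mm vessel; the edge (z 10 mm) rests on the rim, so the seated origin is 10 mm below the rim. Dome to z 20 mm; on its centre an upright black cylindrical knob 26 mm across, z 20 to 56 mm.
- large_lid: the large steel lid, right way up on the worktop, 168 mm across. Origin: centre of its underside, z up. Below: a tapered plug, z 0 to 10 mm, 128 to 142 mm wide, that drops inside a 160 mm vessel; the edge (z 10 mm) rests on the rim, so the seated origin is 10 mm below the rim. Dome to z 20 mm; on its centre an upright black cylindrical knob 26 mm across, z 20 to 56 mm.
- steamer: steel steamer on the worktop: open basket 160 mm across (flange 168 mm at z 10 to 14 mm, inside 152 mm), perforated floor at z 15 mm, rim at z 80 mm, to lift it by an upright round stem on its centre, 24 mm across, up to z 64 mm. Below, z 0 to 10 mm, the large lid's tapered plug: it sits on the large pot, the large lid on it. Origin: centre of its underside, z up; seated 10 mm below the pot's rim.
- salt_jar: bystander: a round glass jar with a steel cap, 38 mm across, 58 mm high, standing between the lids and the hob. Origin: centre of its underside, z up. Not to be disturbed.
- spice_tin: bystander: a square steel tin, 32 x 32 mm, 56 mm high, standing between the lids and the hob. Origin: centre of its underside, z up. Not to be disturbed.
- pepper_pot: bystander: a turned dark-wood pepper pot, 36 mm across, 58 mm high, standing between the lids and the hob. Origin: centre of its underside, z up. Not to be disturbed.

How it is judged:
At the end, for the whole second after the job is handed in: Small lid on small pot, medium lid on medium pot, steamer on large pot and large lid on the steamer: each centred within 10 mm, its height within 4 mm of fully seated, level within 0.06 rad and at rest; the pots upright and within 4 cm of where they stood (horizontal distance between small_lid and small_pot below 0.01 m and z of small_lid in the frame of small_pot between 0.056 and 0.064 m and angle between each of small_lid, medium_lid, steamer, large_lid's own z axis and vertical below 0.06 rad and linear speed of each of small_lid, medium_lid, steamer, large_lid, small_pot, medium_pot, large_pot below 0.02 m/s and angular speed of each of small_lid, medium_lid, steamer, large_lid below 0.1 rad/s and horizontal distance between medium_lid and medium_pot below 0.01 m and z of medium_lid in the frame of medium_pot between 0.071 and 0.079 m and horizontal distance between steamer and large_pot below 0.01 m and z of steamer in the frame of large_pot between 0.081 and 0.089 m and horizontal distance between large_lid and steamer below 0.01 m and z of large_lid in the frame of steamer between 0.066 and 0.074 m and distance of each of small_pot, medium_pot, large_pot from where it was at the start of the episode below 0.04 m and angle between each of small_pot, medium_pot, large_pot's own z axis and vertical below 0.05 rad); the robot touches nothing.
It fails at once if a bystander jar, tin or pepper pot is knocked over or shifted by more than 3 cm (distance of any of salt_jar, spice_tin, pepper_pot from where it was at the start of the episode above 0.03 m or angle between any of salt_jar, spice_tin, pepper_pot's own z axis and vertical above 0.5 rad).
It fails at once if a pot is pushed more than 4 cm from where it stood or tipped (distance of any of small_pot, medium_pot, large_pot from where it was at the start of the episode above 0.04 m or angle between any of small_pot, medium_pot, large_pot's own z axis and vertical above 0.3 rad).
It fails at once if a lid or the steamer is dropped (falls free of the fingers faster than 0.6 m/s, some 2 cm) ((linear speed of small_lid above 0.6 m/s and contact force between the fingers and small_lid below 0.05 N) or (linear speed of medium_lid above 0.6 m/s and contact force between the fingers and medium_lid below 0.05 N) or (linear speed of large_lid above 0.6 m/s and contact force between the fingers and large_lid below 0.05 N) or (linear speed of steamer above 0.6 m/s and contact force between the fingers and steamer below 0.05 N)).
It also fails if it takes over 102 s, if anything falls off the work surface, if the arm or the gripper's body presses on something with over 40 N, if the wrist force passes 120 N, or if a joint passes its speed limit or range.

## Working session

There is one attempt and no reset: what is moved stays moved. The work goes in short steps, Python scripts to look and compute and a shell command to move; the robot and the scene stay as the last step left them, time stands still between calls to the robot, and variables do not carry over. Pictures are saved under pics/ and viewed, at most 14 in all, crops included, and the job is handed in when it is done.

```bash
mkdir -p pics; python3 - <<'E'
from bench import status,camera
import cv2,numpy as np
o=status.get_obs();print({k:np.round(v,3) for k,v in o.items()})
for n in("top","side"):
    c=camera(n);cv2.imwrite(f"pics/{n}0.png",c["frame"]);np.savez(f"{n}0.npz",**c);print(n,c["fx"],c["cx"],c["cy"],np.round(c["extrinsics"],3).tolist())
E
```

```text
{'time_s': np.float64(0.0), 'q': array([-1.444,  0.182,  1.608,  0.   ,  1.354, -0.206]), 'dq': array([ 0.   ,  0.   , -0.001,  0.001,  0.001,  0.   ]), 'joint_efforts': array([-1.0000e-03, -4.4488e+01, -3.5134e+01, -0.0000e+00,  9.0000e-03,
        0.0000e+00]), 'eef_pos': array([ 0.188, -0.543,  0.23 ]), 'eef_rot': array([-0.001,  0.986,  0.166,  0.   ]), 'wrist_force': array([ 0.242,  0.409, -0.295]), 'torque': array([ 0.041, -0.041, -0.032]), 'grasp_force': np.float64(0.0), 'opening': np.float64(0.999)}
top 453.058426618454 319.5108734113952 241.58350452171706 [[-0.016, -0.985, 0.173, 0.406], [-0.999, 0.011, -0.031, 0.009], [0.028, -0.173, -0.985, 0.857], [0.0, 0.0, 0.0, 1.0]]
side 443.72854005310063 319.67423054141926 235.83888117041508 [[-0.999, -0.013, 0.05, 0.48], [-0.049, 0.53, -0.846, 0.748], [-0.016, -0.848, -0.53, 0.514], [0.0, 0.0, 0.0, 1.0]]
```

View pics/top0.png

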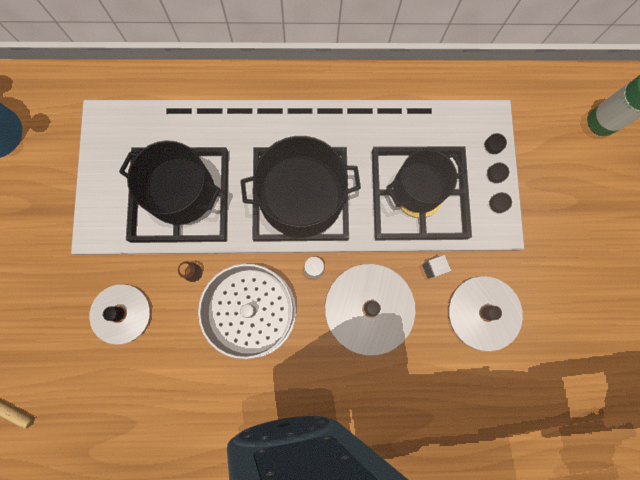

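View pics/side0.png

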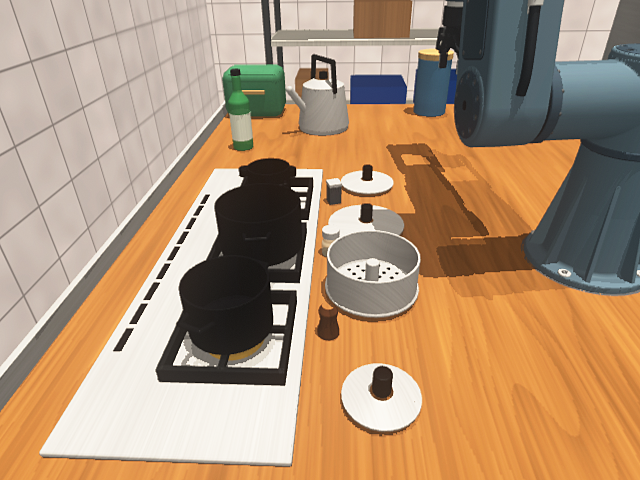

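The top view shows the medium pot at (172,182), large pot at (301,186) and small pot at (425,182). The small lid is at (120,314), steamer at (247,311), large lid at (370,309) and medium lid at (486,314). The pepper pot, salt jar and spice tin are at (190,270), (314,267) and (437,267). The side view confirms that everything is upright.

```bash
cat > m.py <<'E'
import numpy as np
from scipy.optimize import least_squares
def cloud(c):
    d=c["depth"];v,u=np.mgrid[:480,:640]
    P=np.stack([(u-c["cx"])/c["fx"]*d,(v-c["cy"])/c["fy"]*d,d],-1)@c["extrinsics"][:3,:3].T+c["extrinsics"][:3,3]
    P[d<=0]=np.nan;return P
def circ(P,uv,r,z,dz=.006,R=None,n=75):
    # outer-edge ring fit: points in height band near pixel uv, |dist-r| robust
    v0=max(0,uv[1]-n);u0=max(0,uv[0]-n)
    Q=P[v0:uv[1]+n,u0:uv[0]+n].reshape(-1,3);Q=Q[np.abs(Q[:,2]-z)<dz]
    c=np.median(Q[:,:2],0) if R is None else R
    for g in(.03,.012,.006):
        S=Q[np.abs(np.hypot(*(Q[:,:2]-c).T)-r)<g]
        c=least_squares(lambda p:np.hypot(S[:,0]-p[0],S[:,1]-p[1])-r,c,loss="soft_l1",f_scale=.002).x
    return c.round(4),len(S),S[:,2].mean().round(4)
def top(P,uv,z,dz=.004,n=18,rad=.02):
    Q=P[uv[1]-n:uv[1]+n,uv[0]-n:uv[0]+n].reshape(-1,3);Q=Q[np.abs(Q[:,2]-z)<dz]
    if not len(Q): return None
    m=np.median(Q[:,:2],0);Q=Q[np.hypot(*(Q[:,:2]-m).T)<rad]
    return ((Q[:,:2].max(0)+Q[:,:2].min(0))/2).round(4),Q.mean(0).round(4),len(Q)
E
python3 - <<'E'
from m import *
P=cloud(np.load("top0.npz"))
print("zchk table",P[350,60],"hob",P[120,120])
for n,uv,r,z in[("medP",(172,182),.063,.12),("larP",(301,186),.078,.13),("smP",(425,182),.048,.105),("steam",(247,311),.078,.08)]: print(n,circ(P,uv,r,z),P[uv[1],uv[0]].round(3))
for n,uv,z in[("smL",(114,314),.056),("steam",(248,311),.064),("laL",(372,309),.056),("meL",(489,313),.056),("pep",(190,270),.058),("salt",(314,267),.058),("tin",(437,267),.056)]: print(n,top(P,uv,z))
for n,uv,r in[("smL",(120,314),.054),("laL",(370,309),.084),("meL",(486,314),.069)]:
    Q=P[uv[1]-75:uv[1]+75,max(0,uv[0]-75):uv[0]+75].reshape(-1,3);Q=Q[(Q[:,2]>.007)&(Q[:,2]<.03)]
    Q=Q[np.hypot(*(Q[:,:2]-np.median(Q[:,:2],0)).T)<r+.01]
    print(n,"extent mid",((Q.max(0)+Q.min(0))/2).round(4),np.ptp(Q,0).round(3))
E
```

```text
zchk table [0.36130082 0.45626069 0.00155614] hob [0.80056994 0.37101004 0.01164669]
medP (array([0.6487, 0.2429]), 696, np.float64(0.1184)) [0.665 0.256 0.039]
larP (array([0.6374, 0.0172]), 805, np.float64(0.1286)) [0.655 0.017 0.039]
smP (array([ 0.6528, -0.2062]), 485, np.float64(0.1035)) [ 0.66  -0.217  0.042]
steam (array([0.4261, 0.1125]), 754, np.float64(0.0787)) [0.425 0.111 0.065]
smL (array([0.425 , 0.3487]), array([0.4245, 0.3489, 0.055 ]), 167)
steam (array([0.4256, 0.1127]), array([0.4262, 0.1125, 0.063 ]), 135)
laL (array([ 0.4268, -0.1083]), array([ 0.4269, -0.1081,  0.055 ]), 162)
meL (array([ 0.4157, -0.3243]), array([ 0.4158, -0.3236,  0.055 ]), 160)
pep (array([0.5007, 0.2223]), array([0.5005, 0.2201, 0.0558]), 37)
salt (array([ 0.5022, -0.0043]), array([ 0.5024, -0.0048,  0.0572]), 290)
tin (array([ 0.5015, -0.2304]), array([ 0.5009, -0.2303,  0.0552]), 301)
smL extent mid [0.4352 0.3493 0.019 ] [0.087 0.107 0.022]
laL extent mid [ 0.4492 -0.1084  0.0176] [0.187 0.167 0.021]
meL extent mid [ 0.4201 -0.3237  0.0191] [0.129 0.137 0.021]
```

```bash
python3 -m handwheel '[[[1,28.7,-13.2,0,0,0,19.1],[1,28.7,-13.2,0,0,0,19.1],[1,28.7,-13.2,0,0,0,19.1],[1,28.7,-13.2,0,0,0,19.1],[1,28.7,-13.2,0,0,0,19.1],[1,28.7,-13.2,5,0,0,19.1],[1,28.7,-13.2,9,0,0,19.1],[1,28.7,-13.2,9,0,0,19.1],[1,28.7,-13.2,9,0,0,19.1]]]'; python3 -c "
from bench import status;o=status.get_obs();print(o['q'].round(3) if hasattr(o['q'],'round') else o['q'])"
```

```text
time_s: 1.23
eef_pos: [0.4164, -0.3258, 0.1426]
eef_rot: [0.001, 1.0, -0.0, 0.0]
wrist_force: [0.5, -0.3, -0.1]
opening: 1.0
grasp_force: 0.0
[-0.889  0.177  1.804 -0.     1.16   0.683]
```

```bash
python3 -m handwheel '[[[1,-0.1,-0.2,5,0,0,0],[1,-0.1,-0.2,9,0,0,0],[1,-0.1,-0.2,11.5,0,0,0],[1,-0.1,-0.2,11.5,0,0,0],[-1,-0.1,-0.2,11.5,0,0,0],[-1,-0.1,-0.2,11.5,0,0,0],[-1,-0.1,-0.2,11.5,0,0,0],[-1,-0.1,-0.2,11.5,0,0,0],[-1,-0.1,-0.2,11.5,0,0,0],[-1,-0.1,-0.2,11.5,0,0,0]]]'
```

```text
time_s: 2.48
eef_pos: [0.4156, -0.3236, 0.0275]
eef_rot: [0.001, 1.0, -0.0, 0.001]
wrist_force: [-1.9, 0.6, 5.7]
opening: 0.289
grasp_force: 58.5
```

```bash
python3 -m handwheel '[[[-1,0,0,-1,0,0,0],[-1,0,0,-4,0,0,0],[-1,0,0,-8,0,0,0],[-1,0,0,-12,0,0,0],[-1,0,0,-15,0,0,0],[-1,0,0,-17,0,0,0],[-1,2,-3,-17.5,0,0,0],[-1,4,-8,-17.5,0,0,0],[-1,6,-13,-17.5,0,0,0],[-1,8,-18,-17.5,0,0,0]]]'; python3 -m handwheel '[[[-1,2,-5,0,0,0,0],[-1,4,-10,0,0,0,0],[-1,6,-15,0,0,0,0],[-1,8,-20,0,0,0,0],[-1,10,-25,0,0,0,0],[-1,12,-30,0,0,0,0],[-1,14,-35,0,0,0,0],[-1,15.3,-38.7,0,0,0,0],[-1,15.3,-38.7,0,0,0,0],[-1,15.3,-38.7,0,0,0,0]]]'
cat > look.py <<'E'
import sys,cv2
from m import *
from bench import camera
k=sys.argv[1]
for n in("top","side"):
    c=camera(n);np.savez(f"{n}{k}.npz",**c);cv2.imwrite(f"pics/{n}{k}.png",c["frame"])
E
python3 look.py 1; cd pics; python3 -c "
import cv2
a=cv2.imread('top1.png');b=cv2.imread('side1.png');cv2.imwrite('c1.png',cv2.resize(cv2.hconcat([a,b]),(800,300)))"
```

```text
time_s: 3.72
eef_pos: [0.4951, -0.1412, 0.2015]
eef_rot: [-0.0, 1.0, -0.0, -0.0]
wrist_force: [1.1, -0.6, -2.6]
opening: 0.287
grasp_force: 59.4
time_s: 4.97
eef_pos: [0.6476, 0.2435, 0.2008]
eef_rot: [0.0, 1.0, -0.0, -0.001]
wrist_force: [0.7, 0.1, -3.0]
opening: 0.283
grasp_force: 59.5
```

View pics/c1.png

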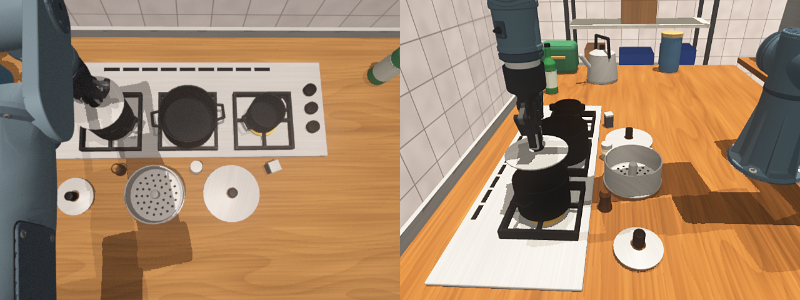

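The lid is held level above the medium pot. Lowering it now.

```bash
python3 -m handwheel '[[[-1,0.1,0,2,0,0,0],[-1,0.1,0,4,0,0,0],[-1,0.1,0,5,0,0,0],[-1,0.1,0,5.5,0,0,0],[-1,0.1,0,5.9,0,0,0],[-1,0.1,0,6.1,0,0,0],[-1,0.1,0,6.2,0,0,0],[-1,0.1,0,6.2,0,0,0]]]'
```

```text
time_s: 6.08
eef_pos: [0.6495, 0.244, 0.1396]
eef_rot: [-0.0, 1.0, -0.0, 0.0]
wrist_force: [-0.4, 0.2, -2.3]
opening: 0.281
grasp_force: 59.5
```

```bash
python3 -m handwheel '[[[-1,0,0,0.15,0,0,0],[-1,0,0,0.25,0,0,0],[-1,0,0,0.3,0,0,0],[-1,0,0,0.3,0,0,0]]]'
```

```text
time_s: 6.58
eef_pos: [0.6495, 0.244, 0.1376]
eef_rot: [-0.0, 1.0, -0.0, 0.0]
wrist_force: [-4.1, -1.4, 4.4]
opening: 0.284
grasp_force: 60.3
```

```bash
python3 -m handwheel '[[[1,0,0,0,0,0,0],[1,0,0,0,0,0,0],[1,0,0,0,0,0,0],[1,0,0,-3,0,0,0],[1,0,0,-7,0,0,0],[1,-6,-3,-7,0,0,0],[1,-12,-6,-7,0,0,0],[1,-18,-9,-7,0,0,0],[1,-22.4,-10.5,-7,0,0,0],[1,-22.4,-10.5,-7,0,0,0]]]';python3 -m handwheel '[[[1,0,0,6,0,0,0],[1,0,0,6,0,0,0]]]'; python3 look.py 2; python3 - <<'E'
from m import *
P=cloud(np.load("side2.npz"));T=cloud(np.load("top2.npz"))
for n,Q in(("side",P),("top",T)):
    Q=Q.reshape(-1,3);Q=Q[~np.isnan(Q[:,0])]
    for nm,xy in(("medL",(.6487,.2429)),("smL",(.4245,.3489))):
        h=.166 if nm=="medL" else .056
        S=Q[(np.hypot(*(Q[:,:2]-xy).T)<.03)&(abs(Q[:,2]-h)<.006)]
        if len(S):print(n,nm,len(S),((S.max(0)+S.min(0))/2).round(4),S.mean(0).round(4))
E
```

```text
time_s: 7.82
eef_pos: [0.4216, 0.3505, 0.2063]
eef_rot: [-0.0, 1.0, 0.002, -0.001]
wrist_force: [0.3, -0.1, 0.4]
opening: 1.003
grasp_force: 0.0
time_s: 8.07
eef_pos: [0.4228, 0.3471, 0.1423]
eef_rot: [0.002, 1.0, -0.0, -0.004]
wrist_force: [-1.0, 0.3, 0.5]
opening: 1.0
grasp_force: 0.0
side medL 219 [0.6502 0.2452 0.1646] [0.6492 0.2484 0.1661]
side smL 301 [0.4246 0.3507 0.0547] [0.425  0.3534 0.0564]
top medL 206 [0.6498 0.2436 0.1647] [0.6493 0.2424 0.1649]
```

View pics/side2.png

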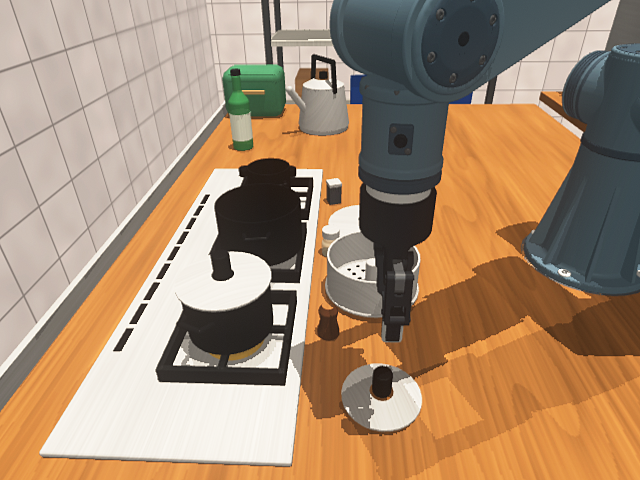

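The medium lid is seated: its knob top reads 0.165 and it looks level at (222,275). Next is the small lid.

```bash
python3 -m handwheel '[[[1,0,0,5,0,0,0],[1,0,0,9,0,0,0],[1,0,0,11.7,0,0,0],[1,0,0,11.7,0,0,0],[-1,0,0,11.7,0,0,0],[-1,0,0,11.7,0,0,0],[-1,0,0,11.7,0,0,0],[-1,0,0,11.7,0,0,0],[-1,0,0,11.7,0,0,0],[-1,0,0,11.7,0,0,0]]]'
```

```text
time_s: 9.43
eef_pos: [0.4263, 0.3495, 0.0307]
eef_rot: [-0.0, 1.0, -0.0, 0.001]
wrist_force: [-1.4, -1.2, 6.2]
opening: 0.287
grasp_force: 58.6
```

```bash
python3 -m handwheel '[[[-1,0,0,-1,0,0,0],[-1,0,0,-4,0,0,0],[-1,0,0,-8,0,0,0],[-1,0,0,-12,0,0,0],[-1,0,0,-15,0,0,0],[-1,0,0,-17,0,0,0],[-1,2,3,-17,0,0,0],[-1,4,8,-17,0,0,0],[-1,6,13,-17,0,0,0],[-1,8,18,-17,0,0,0]]]'; python3 -m handwheel '[[[-1,2,5,0,0,0,0],[-1,4,10,0,0,0,0],[-1,6,15,0,0,0,0],[-1,8,20,0,0,0,0],[-1,10,25,0,0,0,0],[-1,12,30,0,0,0,0],[-1,14,35,0,0,0,0],[-1,14.8,37.5,0,0,0,0],[-1,14.8,37.5,0,0,0,0],[-1,14.8,37.5,0,0,0,0]]]'
python3 look.py 3; python3 - <<'E'
from m import *
P=cloud(np.load("top3.npz"));s=cloud(np.load("side3.npz"))
for Q in(P,s):
    Q=Q.reshape(-1,3);Q=Q[(Q[:,2]>.17)&(Q[:,2]<.198)&(np.hypot(Q[:,0]-.653,Q[:,1]+.206)<.07)]
    print(len(Q),Q.min(0).round(4),Q.max(0).round(4))
E
```

```text
time_s: 10.68
eef_pos: [0.5053, 0.1675, 0.1997]
eef_rot: [-0.0, 1.0, -0.0, 0.0]
wrist_force: [1.6, 0.7, -1.4]
opening: 0.287
grasp_force: 59.2
time_s: 11.92
eef_pos: [0.6526, -0.2052, 0.1991]
eef_rot: [-0.0, 1.0, -0.0, -0.0]
wrist_force: [0.6, 0.1, -1.8]
opening: 0.286
grasp_force: 59.2
200 [ 0.6163 -0.1716  0.1775] [ 0.69   -0.1519  0.1841]
643 [ 0.5973 -0.2587  0.1711] [ 0.7046 -0.1491  0.1978]
```

View pics/top3.png

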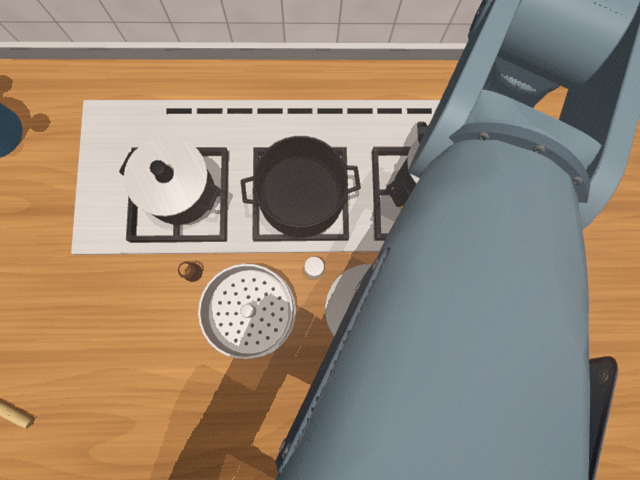

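The arm hides the small pot in the top view. The side depth puts the held lid at about (0.651,-0.204), within 2 mm of the pot.

```bash
python3 -m handwheel '[[[-1,0.1,0.1,2.5,0,0,0],[-1,0.1,0.1,5,0,0,0],[-1,0.1,0.1,6,0,0,0],[-1,0.1,0.1,6.6,0,0,0],[-1,0.1,0.1,7,0,0,0],[-1,0.1,0.1,7.2,0,0,0],[-1,0.1,0.1,7.4,0,0,0],[-1,0.1,0.1,7.4,0,0,0]]]'
```

```text
time_s: 13.02
eef_pos: [0.6544, -0.2073, 0.1258]
eef_rot: [0.0, 1.0, -0.0, 0.0]
wrist_force: [0.5, -0.4, -1.0]
opening: 0.285
grasp_force: 59.3
```

```bash
python3 -m handwheel '[[[-1,0,0,0.1,0,0,0],[-1,0,0,0.15,0,0,0],[-1,0,0,0.15,0,0,0],[-1,0,0,0.15,0,0,0]]]'
```

```text
time_s: 13.52
eef_pos: [0.6544, -0.2073, 0.1257]
eef_rot: [0.0, 1.0, -0.0, 0.0]
wrist_force: [-4.2, 1.6, 7.6]
opening: 0.286
grasp_force: 60.0
```

```bash
python3 -m handwheel '[[[1,0,0,0,0,0,0],[1,0,0,0,0,0,0],[1,0,0,0,0,0,0],[1,0,0,-4,0,0,0],[1,0,0,-8,0,0,0],[1,-4,-5,-8,0,0,0],[1,-8,-11,-8,0,0,0],[1,-12,-17,-8,0,0,0],[1,-16,-22,-8,0,0,0],[1,-20,-28,-8,0,0,0]]]';python3 -m handwheel '[[[1,-2.8,-4,0,0,0,0],[1,-2.8,-4,0,0,0,0],[1,-2.8,-4,4,0,0,0],[1,-2.8,-4,4,0,0,0],[1,-2.8,-4,4,0,0,0]]]'; python3 look.py 4; python3 - <<'E'
from m import *
P=cloud(np.load("side4.npz"));T=cloud(np.load("top4.npz"))
for n,Q in(("side",P),("top",T)):
    Q=Q.reshape(-1,3);Q=Q[~np.isnan(Q[:,0])]
    for nm,xy,h in(("smL",(.6528,-.2062),.151),("smRim",(.6528,-.2062),.105)):
        S=Q[(np.hypot(*(Q[:,:2]-xy).T)<(.03 if nm=="smL" else .08))&(abs(Q[:,2]-h)<.005)]
        if len(S):print(n,nm,len(S),((S.max(0)+S.min(0))/2).round(4),S.mean(0).round(4),np.ptp(S,0).round(3))
E
```

```text
time_s: 14.78
eef_pos: [0.4709, 0.0482, 0.2038]
eef_rot: [-0.0, 1.0, -0.001, 0.0]
wrist_force: [0.3, -0.3, 0.5]
opening: 0.998
grasp_force: 0.0
time_s: 15.4
eef_pos: [0.4451, 0.0862, 0.1646]
eef_rot: [0.0, 1.0, -0.001, 0.0]
wrist_force: [-0.0, -0.4, -0.2]
opening: 1.0
grasp_force: 0.0
side smL 65 [ 0.6522 -0.2039  0.1511] [ 0.652  -0.2016  0.1516] [0.023 0.024 0.008]
side smRim 155 [ 0.6497 -0.2058  0.1051] [ 0.6482 -0.1699  0.105 ] [0.101 0.107 0.01 ]
top smL 181 [ 0.652  -0.2075  0.1495] [ 0.6516 -0.207   0.1499] [0.025 0.025 0.007]
top smRim 1331 [ 0.6525 -0.2078  0.1064] [ 0.6497 -0.2063  0.1082] [0.108 0.108 0.007]
```

View pics/top4.png

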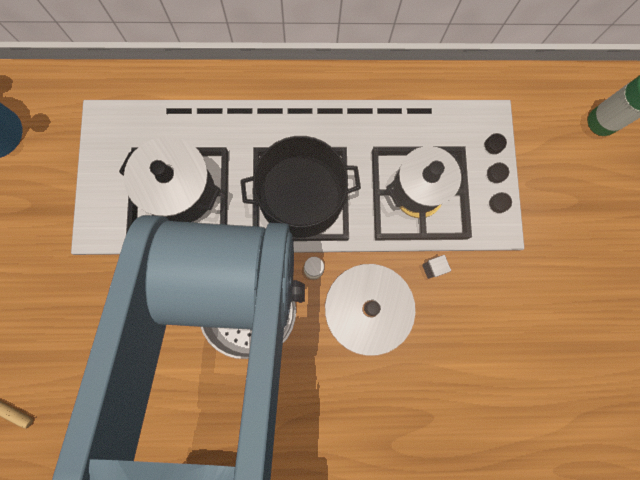

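The small lid is seated at (430,178) with its knob top at 0.150. The bystanders haven't moved. Going for the steamer stem.

```bash
python3 -m handwheel '[[[1,-1.9,-2.6,0,0,0,0],[1,-1.9,-2.6,2,0,0,0],[1,-1.9,-2.6,6,0,0,0],[1,-1.9,-2.6,10,0,0,0],[1,-1.9,-2.6,13,0,0,0],[1,-1.9,-2.6,13.2,0,0,0],[1,-1.9,-2.6,13.2,0,0,0]]]'
```

```text
time_s: 16.38
eef_pos: [0.4266, 0.1128, 0.0331]
eef_rot: [0.0, 1.0, -0.0, 0.001]
wrist_force: [0.6, 0.3, -0.5]
opening: 0.997
grasp_force: 0.0
```

```bash
python3 -m handwheel '[[[-1,0,0,0,0,0,0],[-1,0,0,0,0,0,0],[-1,0,0,0,0,0,0],[-1,0,0,0,0,0,0],[-1,0,0,0,0,0,0],[-1,0,0,0,0,0,0]]]'; python3 -m handwheel '[[[-1,0,0,-1,0,0,0],[-1,0,0,-3,0,0,0],[-1,0,0,-6,0,0,0],[-1,0,0,-9,0,0,0],[-1,0,0,-12,0,0,0],[-1,0,0,-15,0,0,0],[-1,0,0,-17,0,0,0],[-1,0,0,-17,0,0,0],[-1,0,0,-17,0,0,0]]]'
```

```text
time_s: 17.12
eef_pos: [0.4257, 0.113, 0.0324]
eef_rot: [-0.0, 1.0, -0.0, 0.0]
wrist_force: [-1.7, 0.6, 5.8]
opening: 0.261
grasp_force: 58.5
time_s: 18.25
eef_pos: [0.4243, 0.1129, 0.2007]
eef_rot: [-0.0, 1.0, -0.0, -0.001]
wrist_force: [0.2, -0.4, -5.1]
opening: 0.263
grasp_force: 59.0
```

```bash
python3 -m handwheel '[[[-1,2,1,0,0,0,0],[-1,5,2.5,0,0,0,0],[-1,9,4,0,0,0,0],[-1,13,6,0,0,0,0],[-1,17,8,0,0,0,0],[-1,20,9.2,0,0,0,0],[-1,21.2,9.6,0,0,0,0],[-1,21.2,9.6,0,0,0,0],[-1,21.2,9.6,0,0,0,0],[-1,21.2,9.6,0,0,0,0]]]'
python3 look.py 5; python3 - <<'E'
from m import *
Q=cloud(np.load("side5.npz")).reshape(-1,3)
Q=Q[(np.hypot(Q[:,0]-.637,Q[:,1]-.017)<.1)&(Q[:,2]<.26)&(Q[:,2]>.13)]
h=np.histogram(Q[:,2],np.arange(.13,.262,.004));print(list(zip(h[1].round(3),h[0])))
R=Q[(np.hypot(Q[:,0]-.637,Q[:,1]-.017)>.07)&(Q[:,2]>.244)];print(len(R),R.min(0),R.max(0))
if len(R)>50:
    A=np.c_[R[:,:2]-[.637,.017],np.ones(len(R))];print(np.linalg.lstsq(A,R[:,2],rcond=None)[0])
E
```

```text
time_s: 19.5
eef_pos: [0.6364, 0.0174, 0.2019]
eef_rot: [-0.0, 1.0, 0.0, -0.0]
wrist_force: [0.4, 0.4, -3.3]
opening: 0.263
grasp_force: 59.0
[(np.float64(0.13), np.int64(273)), (np.float64(0.134), np.int64(0)), (np.float64(0.138), np.int64(0)), (np.float64(0.142), np.int64(0)), (np.float64(0.146), np.int64(0)), (np.float64(0.15), np.int64(0)), (np.float64(0.154), np.int64(0)), (np.float64(0.158), np.int64(0)), (np.float64(0.162), np.int64(0)), (np.float64(0.166), np.int64(0)), (np.float64(0.17), np.int64(4)), (np.float64(0.174), np.int64(0)), (np.float64(0.178), np.int64(19)), (np.float64(0.182), np.int64(294)), (np.float64(0.186), np.int64(228)), (np.float64(0.19), np.int64(197)), (np.float64(0.194), np.int64(213)), (np.float64(0.198), np.int64(253)), (np.float64(0.202), np.int64(261)), (np.float64(0.206), np.int64(281)), (np.float64(0.21), np.int64(277)), (np.float64(0.214), np.int64(300)), (np.float64(0.218), np.int64(319)), (np.float64(0.222), np.int64(326)), (np.float64(0.226), np.int64(338)), (np.float64(0.23), np.int64(363)), (np.float64(0.234), np.int64(374)), (np.float64(0.238), np.int64(373)), (np.float64(0.242), np.int64(378)), (np.float64(0.246), np.int64(359)), (np.float64(0.25), np.int64(368)), (np.float64(0.254), np.int64(55))]
841 [ 0.55736821 -0.06007087  0.2440022 ] [0.71632126 0.09971903 0.25285864]
[ 0.00050795 -0.0014752   0.24862434]
```

View pics/side5.png

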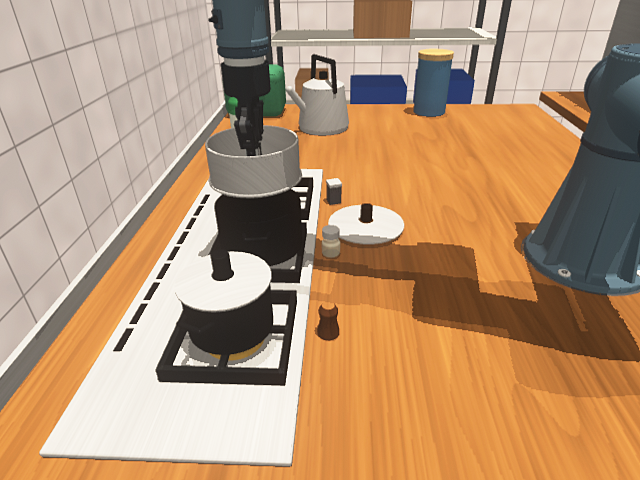

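The steamer hangs level above the large pot, centred near (252,160), with x about 0.637. Lowering it.

```bash
python3 -m handwheel '[[[-1,0.1,0,1.5,0,0,0],[-1,0.1,0,3,0,0,0],[-1,0.1,0,4,0,0,0],[-1,0.1,0,4.5,0,0,0],[-1,0.1,0,4.8,0,0,0],[-1,0.1,0,5.0,0,0,0],[-1,0.1,0,5.1,0,0,0],[-1,0.1,0,5.1,0,0,0]]]'
```

```text
time_s: 20.6
eef_pos: [0.6386, 0.0167, 0.1525]
eef_rot: [0.0, 1.0, -0.0, 0.001]
wrist_force: [-4.7, -0.2, 5.9]
opening: 0.265
grasp_force: 60.1
```

```bash
python3 -m handwheel '[[[1,0,0,0,0,0,0],[1,0,0,0,0,0,0],[1,0,0,0,0,0,0],[1,0,0,-4,0,0,0],[1,0,0,-8,0,0,0],[1,0,0,-9,0,0,0],[1,-5,3,-9,0,0,0],[1,-10,6,-9,0,0,0],[1,-15,9,-9,0,0,0],[1,-20,12,-9,0,0,0]]]';python3 -m handwheel '[[[1,-1.2,0.5,3,0,0,0],[1,-1.2,0.5,8,0,0,0],[1,-1.2,0.5,10,0,0,0],[1,-1.2,0.5,10,0,0,0],[1,-1.2,0.5,10,0,0,0]]]'; python3 look.py 6; python3 - <<'E'
from m import *
P=cloud(np.load("top6.npz"));s=cloud(np.load("side6.npz")).reshape(-1,3)
print(circ(P,(301,170),.078,.199,R=np.array([.637,.017]),n=90), circ(s.reshape(480,640,3),(260,190),.078,.199,R=np.array([.637,.017]),n=120))
Q=P.reshape(-1,3);S=Q[(np.hypot(Q[:,0]-.637,Q[:,1]-.017)<.085)&(abs(Q[:,2]-.199)<.006)]
A=np.c_[S[:,:2]-[.637,.017],np.ones(len(S))];print(len(S),np.linalg.lstsq(A,S[:,2],rcond=None)[0])
E
```

```text
time_s: 21.85
eef_pos: [0.4362, -0.1036, 0.2397]
eef_rot: [-0.0, 1.0, -0.0, -0.001]
wrist_force: [0.1, -0.5, -0.6]
opening: 1.0
grasp_force: 0.0
time_s: 22.48
eef_pos: [0.4266, -0.1083, 0.1414]
eef_rot: [0.0, 1.0, -0.0, 0.0]
wrist_force: [0.8, -0.3, 0.2]
opening: 0.999
grasp_force: 0.0
(array([0.6381, 0.016 ]), 1038, np.float64(0.1984)) (array([0.639 , 0.0185]), 1038, np.float64(0.1984))
1038 [-0.00446245 -0.00076571  0.198392  ]
```

View pics/side6.png

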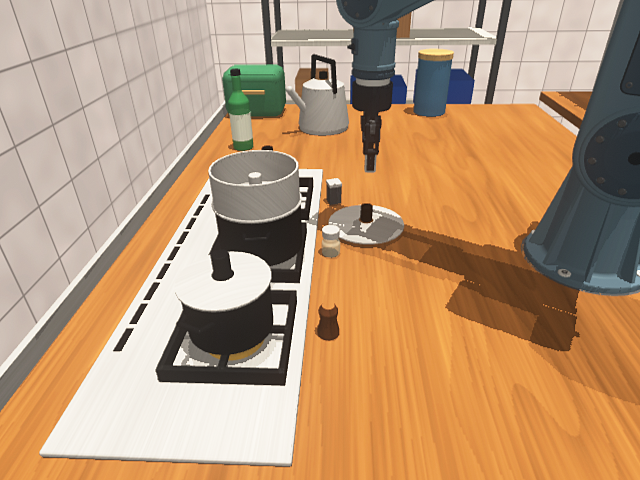

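The steamer sits level on the large pot at (255,185), with its rim at 0.198 and its centre at (0.638,0.016). Next is the large lid.

```bash
python3 -m handwheel '[[[1,0,0,5,0,0,0],[1,0,0,9,0,0,0],[1,0,0,11.3,0,0,0],[1,0,0,11.3,0,0,0],[-1,0,0,11.3,0,0,0],[-1,0,0,11.3,0,0,0],[-1,0,0,11.3,0,0,0],[-1,0,0,11.3,0,0,0],[-1,0,0,11.3,0,0,0],[-1,0,0,11.3,0,0,0]]]';  python3 -m handwheel '[[[-1,0,0,-1,0,0,0],[-1,0,0,-4,0,0,0],[-1,0,0,-8,0,0,0],[-1,0,0,-12,0,0,0],[-1,0,0,-16,0,0,0],[-1,0,0,-20,0,0,0],[-1,0,0,-23,0,0,0],[-1,0,0,-24,0,0,0],[-1,0,0,-24,0,0,0],[-1,0,0,-24,0,0,0]]]'
```

```text
time_s: 23.82
eef_pos: [0.4268, -0.1083, 0.0288]
eef_rot: [0.0, 1.0, -0.0, 0.001]
wrist_force: [-1.7, 1.4, 8.5]
opening: 0.283
grasp_force: 58.4
time_s: 25.08
eef_pos: [0.4252, -0.1076, 0.266]
eef_rot: [-0.001, 1.0, -0.0, -0.001]
wrist_force: [0.2, 0.1, -3.9]
opening: 0.285
grasp_force: 59.5
```

```bash
python3 -m handwheel '[[[-1,2,-1,0,0,0,0],[-1,5,-3,0,0,0,0],[-1,9,-5,0,0,0,0],[-1,13,-7.5,0,0,0,0],[-1,17,-10,0,0,0,0],[-1,20,-11.7,0,0,0,0],[-1,21.2,-12.4,0,0,0,0],[-1,21.2,-12.4,0,0,0,0],[-1,21.2,-12.4,0,0,0,0],[-1,21.2,-12.4,0,0,0,0]]]'; python3 -m handwheel '[[[-1,0,0,1.5,0,0,0],[-1,0,0,3,0,0,0],[-1,0,0,3.3,0,0,0],[-1,0,0,3.3,0,0,0],[-1,0,0,3.3,0,0,0]]]'
```

```text
time_s: 26.32
eef_pos: [0.6376, 0.015, 0.268]
eef_rot: [0.0, 1.0, -0.001, -0.0]
wrist_force: [-0.2, 0.1, -5.2]
opening: 0.28
grasp_force: 59.5
time_s: 26.95
eef_pos: [0.6386, 0.0157, 0.2353]
eef_rot: [0.0, 1.0, -0.0, 0.0]
wrist_force: [0.5, 0.1, -4.2]
opening: 0.282
grasp_force: 59.6
```

```bash
python3 -m handwheel '[[[-1,0,0,0.7,0,0,0],[-1,0,0,1.1,0,0,0],[-1,0,0,1.4,0,0,0],[-1,0,0,1.6,0,0,0],[-1,0,0,1.7,0,0,0],[-1,0,0,1.8,0,0,0],[-1,0,0,1.8,0,0,0]]]'
```

```text
time_s: 27.82
eef_pos: [0.6385, 0.0157, 0.2189]
eef_rot: [0.0, 1.0, -0.0, 0.001]
wrist_force: [-6.2, 0.3, 6.7]
opening: 0.283
grasp_force: 60.8
```

Contact came at the expected height, so the lid is seated. Releasing, retreating and checking.

```bash
python3 -m handwheel '[[[1,0,0,0,0,0,0],[1,0,0,0,0,0,0],[1,0,0,0,0,0,0],[1,0,0,-4,0,0,0],[1,0,0,-8,0,0,0],[1,-5,5,-8,0,0,0],[1,-10,10,-8,0,0,0],[1,-15,16,-8,0,0,0],[1,-20,21,-8,0,0,0],[1,-24,24,-8,0,0,0]]]'; python3 -m handwheel '[[[1,-4,10,0,0,0,0],[1,-8,15,0,0,0,0],[1,-8,15,0,0,0,0],[1,-8,15,0,0,0,0],[1,-8,15,0,0,0,0]]]'; python3 look.py 7; python3 - <<'E'
from m import *
import cv2
a=cv2.imread('pics/top7.png');b=cv2.imread('pics/side7.png');cv2.imwrite('pics/c7.png',cv2.resize(cv2.hconcat([a,b]),(800,300)))
Q=cloud(np.load("top7.npz")).reshape(-1,3);Q=Q[~np.isnan(Q[:,0])]
for n,xy,R,z in(("med",(.6487,.2429),.069,.12),("lar",(.6381,.016),.084,.2),("sm",(.6528,-.2062),.054,.105)):
    d=np.hypot(*(Q[:,:2]-xy).T)
    K=Q[(d<.025)&(abs(Q[:,2]-z-.046)<.004)];L=Q[(d<R+.015)&(Q[:,2]>z-.004)&(Q[:,2]<z+.013)]
    S=L[(np.hypot(*(L[:,:2]-xy).T)>.025)];A=np.c_[S[:,:2]-xy,np.ones(len(S)),((S[:,:2]-xy)**2).sum(1)]
    print(n,"knob",((K.max(0)+K.min(0))/2).round(4),"lid",((L.max(0)+L.min(0))/2).round(4),"tilt",np.linalg.lstsq(A,S[:,2],rcond=None)[0][:2].round(3))
E
```

```text
time_s: 29.08
eef_pos: [0.4174, -0.2076, 0.297]
eef_rot: [0.0, 1.0, -0.0, 0.0]
wrist_force: [0.4, -0.8, -0.4]
opening: 1.0
grasp_force: 0.0
time_s: 29.7
eef_pos: [0.3387, -0.3558, 0.2967]
eef_rot: [-0.0, 1.0, -0.001, 0.0]
wrist_force: [0.1, 0.3, -0.0]
opening: 0.999
grasp_force: 0.0
med knob [0.6497 0.2432 0.1652] lid [0.65   0.2436 0.1253] tilt [0.007 0.001]
lar knob [0.6379 0.0152 0.2448] lid [0.6393 0.0147 0.2049] tilt [ 0.002 -0.002]
sm knob [ 0.6522 -0.2078  0.1503] lid [ 0.6527 -0.2078  0.1097] tilt [ 0.001 -0.008]
```

View pics/c7.png

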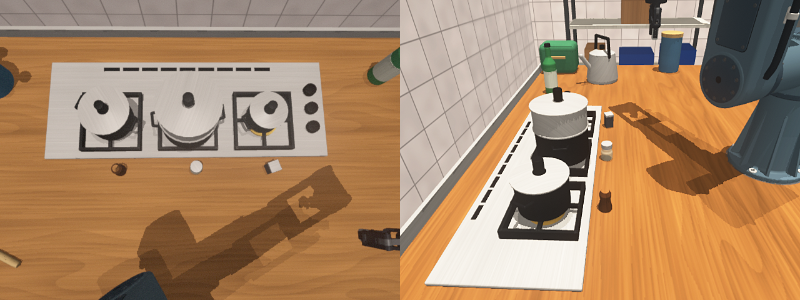

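All the lids are level, centred and at the right height, the bystanders are undisturbed, and the arm is clear.

```bash
python3 -c "
from bench import ctrl;print(ctrl.hand_in())"
```

```text
the job is handed in; nothing more can be done
None
```

The job is handed in, with no verdict returned: my last measurements showed the steamer and all three lids seated, level and centred on their pots, the salt jar, spice tin and pepper pot still in place, and the arm clear at 29.7 s.

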